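# Unstack the sample jars for the science table

## Task

Set up the science table for the class: the four closed sample jars are piled in two stacks of two. Take the stacks apart and stand each jar upright in the middle of the coaster that has the colour of its lid. The jars are glass, so set them down rather than dropping them and do not let one tip over, and leave the yellow-capped bottle and the jar with the egg where they stand.

Things in the scene. Friction and masses are not known exactly. Their poses are not given: they have to be found in the camera images.
- jar_red: closed glass sample jar with a flat red screw lid and red beads inside: an upright cylinder 64 mm in diameter (lid included) and 55 mm tall, about 200 g. Origin: centre of its underside, z up its axis. At the start it stands on the table and one of the two narrow jars stands on its lid, leaving a ring of its lid showing
- jar_blue: closed glass sample jar with a flat blue screw lid and blue beads inside: an upright cylinder 64 mm in diameter (lid included) and 55 mm tall, about 200 g. Origin: centre of its underside, z up its axis. At the start it stands on the table and one of the two narrow jars stands on its lid, leaving a ring of its lid showing
- jar_yellow: closed glass sample jar with a flat yellow screw lid and yellow beads inside: an upright cylinder 46 mm in diameter (lid included) and 60 mm tall, about 110 g. Origin: centre of its underside, z up its axis. At the start it stands on the lid of one of the two wide jars (red or blue), so its underside is 55 mm above the table
- jar_green: closed glass sample jar with a flat green screw lid and green beads inside: an upright cylinder 46 mm in diameter (lid included) and 60 mm tall, about 110 g. Origin: centre of its underside, z up its axis. At the start it stands on the lid of one of the two wide jars (red or blue), so its underside is 55 mm above the table
- coaster_red: flat square red coaster, 100 x 100 mm and 6 mm thick, fixed to the table: the place of the jar with the red lid. Origin: centre of its underside, at table height (its top is 6 mm above); z up, x and y along its sides
- coaster_yellow: flat square yellow coaster, 100 x 100 mm and 6 mm thick, fixed to the table: the place of the jar with the yellow lid. Origin: centre of its underside, at table height (its top is 6 mm above); z up, x and y along its sides
- coaster_blue: flat square blue coaster, 100 x 100 mm and 6 mm thick, fixed to the table: the place of the jar with the blue lid. Origin: centre of its underside, at table height (its top is 6 mm above); z up, x and y along its sides
- coaster_green: flat square green coaster, 100 x 100 mm and 6 mm thick, fixed to the table: the place of the jar with the green lid. Origin: centre of its underside, at table height (its top is 6 mm above); z up, x and y along its sides
- bottle: tall glass bottle with a yellow cap and a paper label, 68 mm in diameter and 210 mm tall, standing loose near one side of the work area; not to be moved. Origin: centre of its underside, z up
- egg_jar: small clear glass jar with an orange-brown egg sitting in its mouth, 52 mm in diameter and 58 mm tall with the egg, standing loose among the coasters and stacks; not to be moved. Origin: centre of its underside, z up
Mind the look-alikes: they are no part of the job. Of the things like the coaster_yellow, leave any that is pink; of the rest the larger one is meant. There is more than one size of the coaster_blue; the one meant has the size given above.

How it is judged:
By the outcome, as a careful person would: the job done as asked, in the order asked, and still so for the second after the job is handed in, with the robot touching nothing.
It also fails if it takes over 122 s, if anything falls off the work surface, if the arm or the gripper's body presses on something with over 40 N, if the wrist force passes 120 N, or if a joint passes its speed limit or range.

## Robot

A 6-joint arm with a two-finger parallel gripper is mounted at the origin on the work surface. World frame = base frame: x ahead of the robot, y to its left, z up, the work surface at z = 0. Lengths are in m, angles in rad, forces in N, time in s.
With the tool pointing down it reaches from about 0.35 to 0.85 m from the base axis. Payload 8.1 kg.
Tool frame: the origin (TCP) lies midway between the tips of the shut fingers; the grasp point (between the pads) lies 19 mm behind it; z points along the fingers, y is the line along which they close (so a half turn about z gives the same grasp; the last joint's range is limited). The gripper opens to 93 mm and grips with 3 to 60 N. Pads are 15 mm wide; open, the fingers measure 128 mm over their backs; the gripper's body (75 mm by 188 mm) begins 65 mm behind the grasp point.
Start: joints at [1.093, 0.13, 1.488, -0, 1.523, -0.085], TCP at [0.23, 0.554, 0.219] pointing down, gripper open.
Joint ranges: [-2.96, 2.96], [-0.89, 2.26], [0.02, 2.5], [-1.34, 4.48], [0, 2.73], [-2.66, 2.66]. Speed limits (rad/s): [2.39, 2.39, 2.79, 3.14, 3.14, 3.14].

## Interface

Orientations are given as a unit quaternion [w, x, y, z].
In Python, from workcell import env gives the robot as it stands.
- The arm moves only by the shell command python3 -m creep 'ROWS'. ROWS is a JSON object of lists of equal length, an entry for each row: "jaw": the closure, from 0 (fully open) to 1 (shut); "xyz": the shift along the tool's x, y, z in mm, a list of three; "turn": the turn about the tool's z in degrees. A call has 1 to 5 rows; each row is the pose to reach, as a shift and turn from the pose commanded when the call began, along the tool's axes at that moment; what a row does not reach only later rows make up. A row lasts 1/8 s, in which the tool goes at most 62.5 mm and 10.7 degrees, less where a joint would pass 70% of its speed; a pose out of reach is approached as far as the arm can. A call with a gripper value outside its range is refused whole. The fingers move at their own pace and stop on an object; the grip force is fixed at half the most. Time passes only in rows, so rows that repeat a pose let the fingers close. It gives the time, the measured TCP pose, the force, the opening and the grip force at its end, in the units of the state.
- env.get_state(): the state, without advancing time (a new reading comes with each control period).
- env.get_image(name): name is "scene" or "top" or "wrist"; returns a dict with "image" (384x512x3 uint8, blue, green, red), "mtx" (3x3 intrinsics, pixels), "rvec" (rotation vector, rad) and "tvec" (3), from world to camera coordinates, as OpenCV has them. Camera axes: x right, y down, z forward; pixel columns grow to the right and rows downward; lengths in m; the calibration is good to about 2 mm. A picture is of the moment at which its call begins. There is no depth.
- env.job_done(): hands the job in; it is judged then, once.
The state is a dict: "time": time; "joint_positions": joint angles; "joint_velocities": joint speeds; "joint_torque": joint torques, N m; "tool_pos": TCP position; "tcp_rot": TCP orientation; "ft_force": force on the tool from outside, world axes, zero at the start; "moment": the same for the moment, N m; "opening": finger opening in m; "grasp_force": force on a finger pad.
Only numpy, scipy, OpenCV 4.12 (cv2) and the standard library are available. Lean on these libraries where they do the work, as an engineer would, in place of code of your own. Each camera call takes 0.05 s, during which the arm holds its last target. There are 200 camera calls.

## Working session

There is one attempt and no reset: what is moved stays moved. The work goes in short steps, Python scripts to look and compute and a shell command to move; the robot and the scene stay as the last step left them, time stands still between calls to the robot, and variables do not carry over. Pictures are saved under pics/ and viewed, at most 14 in all, crops included, and the job is handed in when it is done.

```bash
mkdir -p pics; ls; cat > h.py <<'E'
import numpy as np,cv2
from workcell import env
def cam(n):
    d=env.get_image(n); d['R']=cv2.Rodrigues(np.array(d['rvec'],float))[0]; d['t']=np.array(d['tvec'],float).ravel(); d['K']=np.array(d['mtx'],float); return d
def ray(d,uv,z):
    r=d['R'].T@np.linalg.solve(d['K'],[uv[0],uv[1],1.]); c=-d['R'].T@d['t']
    return c+r*(z-c[2])/r[2]
E
python3 - <<'E'
from h import *
ims=[]
for n in("top","scene","wrist"):
    d=cam(n); cv2.imwrite(f"pics/{n}0.png",d['image']); print(n,-d['R'].T@d['t'],d['K'][0,0])
s=env.get_state(); print(s['time'],s['tool_pos'],s['tcp_rot'],s['opening'])
E
```

```text
pics
top [ 0.3401549  -0.01620174  1.32666403] 444.2618798373517
scene [ 1.34831523 -0.07794071  0.94564318] 366.1139701096758
wrist [0.15531054 0.5855867  0.38501934] 299.29683667615507
0.15 [0.2294462  0.55392555 0.21784727] [-1.82350799e-04  1.95128854e-01  9.80777364e-01 -6.77495124e-04] 0.09273387952835913
```

View pics/top0.png

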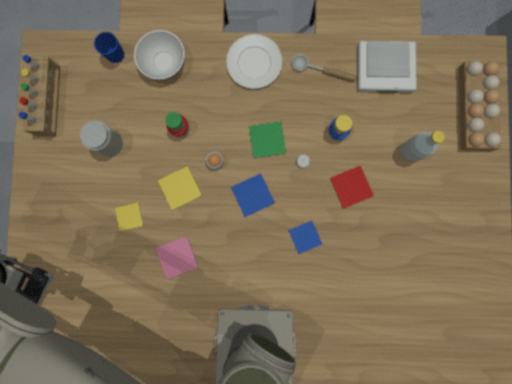

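View pics/scene0.png

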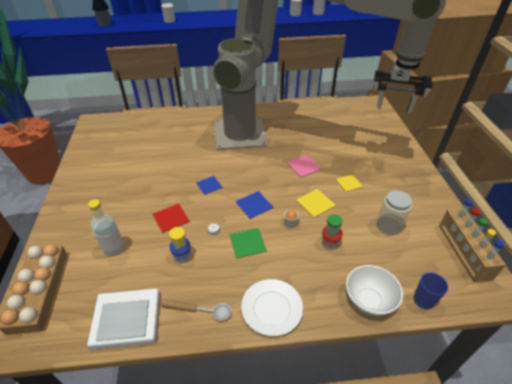

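Top view: green-on-red stack at (177,122), yellow-on-blue at (341,125). Candidate yellows: coaster (180,188) is the larger one and is meant, small one at (129,216), pink at (177,258), plus the bottle cap at (438,137). Blues: large coaster (253,195) is meant, small one at (305,237), cup at (109,47). Red coaster (352,187), green coaster (267,140), egg jar (215,160). The scene view agrees.

```bash
cat > meas.py <<'E'
from h import *
def blobs(d,amin=12):
    hsv=cv2.cvtColor(d['image'],cv2.COLOR_BGR2HSV); out=[]
    for c,(a,b) in dict(red=(172,184),yellow=(24,34),green=(50,80),blue=(105,125)).items():
        h=hsv[...,0].astype(int); h=np.where(h<8,h+180,h) if c=='red' else h
        m=((h>=a)&(h<=b)&(hsv[...,1]>150)&(hsv[...,2]>70)).astype(np.uint8)
        n,l,st,ce=cv2.connectedComponentsWithStats(m)
        for i in range(1,n):
            if st[i,4]>=amin: 
                cn=max(cv2.findContours((l==i).astype(np.uint8),0,1)[0],key=len)
                out.append((c,st[i,4],ce[i],cv2.minAreaRect(cn),cn))
    return out
E
python3 - <<'E'
from meas import *
for n in("top","scene"):
    d=cam(n);print(n)
    for c,a,ce,r,cn in blobs(d,25):
        if n=="scene" and ce[1]<140: continue
        print(c,a,ce.round(1),np.round(r[1],1),round(r[2]),'z6',ray(d,ce,.006)[:2].round(3),'z115',ray(d,ce,.115)[:2].round(3))
    if n=="top": cv2.imwrite("pics/crop.png",cv2.resize(d['image'][90:270,100:460],None,fx=2.2,fy=2.2,interpolation=cv2.INTER_CUBIC))
E
```

```text
top
red 35 [ 23.1 100.6] [5. 6.] 90 z6 [0.719 0.725] z115 [0.688 0.664]
red 110 [179.8 129. ] [13.1 19.8] 54 z6 [0.639 0.239] z115 [0.615 0.218]
red 1045 [351.4 186.6] [32.4 32.5] 67 z6 [ 0.474 -0.279] z115 [ 0.463 -0.257]
blue 225 [105.7  46.2] [21.9 20.5] 45 z6 [0.896 0.479] z115 [0.85  0.438]
blue 26 [26.5 58.5] [5.8 4. ] 27 z6 [0.853 0.724] z115 [0.81  0.663]
blue 25 [ 22.4 114.9] [4. 5.] 90 z6 [0.674 0.724] z115 [0.647 0.663]
blue 95 [336.3 132.8] [19.  12.3] 36 z6 [ 0.636 -0.234] z115 [ 0.612 -0.216]
blue 957 [252.4 194.7] [30.8 31.2] 65 z6 [0.444 0.015] z115 [0.435 0.012]
blue 561 [305.  236.9] [23.6 23.6] 67 z6 [ 0.322 -0.143] z115 [ 0.324 -0.133]
scene
red 540 [170.3 217.4] [19.9 29. ] 68 z6 [ 0.478 -0.279] z115 [ 0.579 -0.256]
red 39 [475.4 211.5] [5. 7.] 90 z6 [0.569 0.77 ] z115 [0.66  0.672]
red 103 [331.6 236.2] [17.9 12.6] 16 z6 [0.621 0.251] z115 [0.705 0.213]
yellow 244 [348.8 182.4] [14.3 21.7] 74 z6 [0.375 0.382] z115 [0.488 0.328]
yellow 559 [315.4 202.4] [29.7 23.3] 45 z6 [0.464 0.233] z115 [0.567 0.197]
yellow 85 [ 93.7 204.3] [9. 9.] 90 z6 [ 0.383 -0.558] z115 [ 0.495 -0.502]
yellow 163 [176.9 234.2] [13.4 14.3] 63 z6 [ 0.556 -0.254] z115 [ 0.648 -0.233]
yellow 51 [490.8 232.2] [7.1 7.8] 45 z6 [0.662 0.77 ] z115 [0.742 0.672]
green 30 [244.7 234.7] [ 5.4 11.7] 72 z6 [ 0.583 -0.03 ] z115 [ 0.672 -0.036]
blue 203 [208.7 184.8] [12.2 18.5] 67 z6 [ 0.328 -0.144] z115 [ 0.446 -0.136]
blue 147 [506.2 190.1] [17. 14.] 90 z6 [0.481 0.936] z115 [0.582 0.819]
blue 455 [253.9 204.4] [19.7 28.2] 63 z6 [0.449 0.014] z115 [0.553 0.004]
blue 35 [499.1 243.6] [5. 6.] 90 z6 [0.709 0.77 ] z115 [0.783 0.672]
blue 55 [179.  250.2] [17.2  7.4] 7 z6 [ 0.623 -0.244] z115 [ 0.707 -0.225]
blue 53 [431.5 290.6] [24.7  6.9] 22 z6 [0.847 0.483] z115 [0.905 0.418]
```

View pics/crop.png

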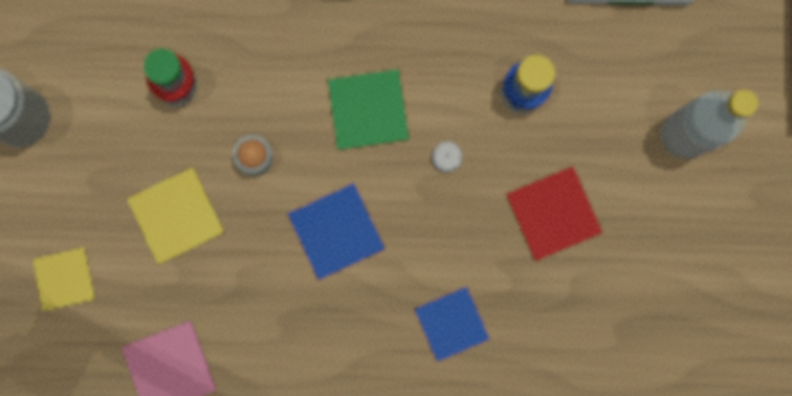

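The crop confirms: green lid at (162,66) on red, yellow lid at (536,74) on blue; the large yellow and large blue coasters chosen. A small white item stands at (447,156) between the blue and red coasters. The top-view yellow/green thresholds need loosening.

```bash
sed -i 's/yellow=(24,34),green=(50,80)/yellow=(22,36),green=(50,85)/; s/>150)/>T[c])/; s/^from h.*/&\nT=dict(red=150,yellow=145,green=110,blue=150)/' meas.py
python3 - <<'E'
from meas import *
d=cam("top");h=cv2.cvtColor(d['image'],cv2.COLOR_BGR2HSV)
for p in((180,188),(174,120),(267,140),(344,124),(200,230),(215,160),(303,161)):print(p,h[p[1],p[0]])
for n in("top","scene"):
    if n!="top": d=cam(n);print(n)
    for c,a,ce,r,cn in blobs(d,30):
        if c in('green','yellow') and (n=="top" or ce[1]>140):
            (x,y),R=cv2.minEnclosingCircle(cn)
            print(c,a,ce.round(1),np.round(r[1],1),round(r[2]),'z6',ray(d,ce,.006)[:2].round(3),'z115',ray(d,ce,.115)[:2].round(3))
print(env.get_state()['time'])
d=cam("top");print('egg z.05',ray(d,(214.5,160),.05).round(3),'white z.02',ray(d,(303,161),.02).round(3))
E
```

```text
(180, 188) [ 26 144 184]
(174, 120) [ 68 145 123]
(267, 140) [ 67 138 129]
(344, 124) [ 26 144 182]
(200, 230) [ 19  92 138]
(215, 160) [ 15 137 168]
(303, 161) [ 36   8 160]
yellow 35 [25.1 72.5] [5. 6.] 90 z6 [0.808 0.725] z115 [0.769 0.664]
yellow 75 [437.  136.7] [ 9. 10.] 90 z6 [ 0.63  -0.534] z115 [ 0.606 -0.491]
yellow 262 [172.4 187.1] [30.5 22.1] 67 z6 [0.462 0.255] z115 [0.452 0.233]
yellow 352 [127.9 216.6] [22.7 21.9] 78 z6 [0.371 0.385] z115 [0.368 0.352]
green 181 [173.4 120.1] [14. 15.] 90 z6 [0.666 0.26 ] z115 [0.639 0.237]
green 949 [267.  139.4] [30.5 31. ] 82 z6 [ 0.612 -0.025] z115 [ 0.59  -0.025]
scene
yellow 280 [348.8 182.3] [15.8 22.1] 72 z6 [0.375 0.382] z115 [0.488 0.329]
yellow 621 [315.4 202.4] [31.1 24.7] 45 z6 [0.464 0.233] z115 [0.567 0.197]
yellow 107 [ 93.7 203.9] [10. 11.] 90 z6 [ 0.381 -0.558] z115 [ 0.494 -0.502]
yellow 192 [176.7 233.9] [14. 15.] 90 z6 [ 0.555 -0.254] z115 [ 0.647 -0.234]
yellow 58 [490.9 232.3] [7. 8.] 90 z6 [0.662 0.77 ] z115 [0.742 0.672]
green 140 [334.3 220.6] [12. 13.] 90 z6 [0.556 0.277] z115 [0.648 0.236]
green 40 [483.  221.4] [5. 7.] 90 z6 [0.615 0.771] z115 [0.7   0.672]
green 703 [247.3 242.5] [24.3 30.6] 76 z6 [ 0.616 -0.025] z115 [ 0.701 -0.031]
0.35
egg z.05 [0.54  0.126 0.05 ] white z.02 [ 0.546 -0.133  0.02 ]
```

Chosen and checked. Plan: green first, then yellow, red, blue. I'm moving above the green lid.

```bash
python3 -m creep '{"jaw":[0,0,0,0,0],"xyz":[[-40,-11,0],[-95,-26,0],[-150,-41,0],[-205,-56,0],[-255,-69,0]],"turn":[0,0,0,0,0]}'; python3 -m creep '{"jaw":[0,0,0,0,0],"xyz":[[-55,-15,0],[-110,-30,0],[-165,-45,0],[-215,-58,0],[-246,-67,0]],"turn":[0,0,0,0,0]}'
cat > go.py <<'E'
import sys
from h import *
from scipy.spatial.transform import Rotation as Ro
s=env.get_state(); q=s['tcp_rot']; R=Ro.from_quat([q[1],q[2],q[3],q[0]]).as_matrix(); p=np.array(s['tool_pos'])
print(round(s['time'],2),'pos',p.round(4),'open',round(s['opening'],4),'grip',round(s['grasp_force'],1),'F',np.round(s['ft_force'],1),'zax',R[:,2].round(3))
if len(sys.argv)>3: print('tool mm',(R.T@(np.array(sys.argv[1:4],float)-p)*1000).round(1))
E
python3 - <<'E'
from h import *
d=cam("wrist");cv2.imwrite("pics/w1.png",d['image'])
E
python3 go.py .64 .237 .2
```

```text
time: 1.02
tool_pos: [0.4403, 0.3916, 0.2188]
tcp_rot: [0.0, 0.195, 0.981, 0.0]
ft_force: [-1.4, 0.8, 0.3]
opening: 0.093
grasp_force: 0.0
time: 1.65
tool_pos: [0.6422, 0.2348, 0.2183]
tcp_rot: [0.0, 0.196, 0.981, -0.0]
ft_force: [-0.7, 0.3, -0.0]
opening: 0.0931
grasp_force: 0.0
1.7 pos [0.6442 0.2321 0.218 ] open 0.0928 grip 0.0 F [-0.5 -2.6 -0.1] zax [ 0.001 -0.002 -1.   ]
tool mm [ 5.8  3.  18. ]
```

View pics/w1.png

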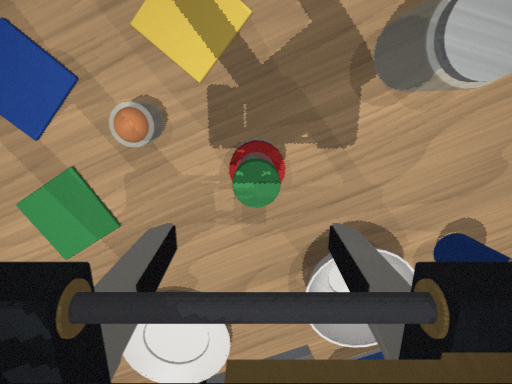

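Green lid at (257,183) with the red ring behind it; egg jar at (131,124) is clear of the jaw. Refining from this view.

```bash
python3 - <<'E'
from meas import *
T.update(red=120,yellow=120,green=90)
d=cam("wrist")
for c,a,ce,r,cn in blobs(d,200):
    (x,y),Rr=cv2.minEnclosingCircle(cn)
    print(c,a,ce.round(1),(round(x,1),round(y,1),round(Rr,1)),[ (z,ray(d,(x,y),z)[:2].round(4)) for z in(.006,.055,.115)], 'diam',np.linalg.norm(ray(d,(x+Rr,y),.115)-ray(d,(x-Rr,y),.115)).round(4))
E
python3 go.py .64 .237 .072
```

```text
red 857 [259.2 152.8] (258.3, 165.1, 27.9) [(0.006, array([0.6504, 0.2384])), (0.055, array([0.64  , 0.2418])), (0.115, array([0.6273, 0.2458]))] diam 0.0515
yellow 5828 [192.4  28.2] (192.5, 18.1, 61.5) [(0.006, array([0.465 , 0.2343])), (0.055, array([0.4786, 0.2382])), (0.115, array([0.4952, 0.2429]))] diam 0.099
green 1777 [257.8 180.5] (258.2, 179.9, 24.5) [(0.006, array([0.6687, 0.2308])), (0.055, array([0.6559, 0.2351])), (0.115, array([0.6403, 0.2404]))] diam 0.0459
green 5055 [ 69.3 211.5] (68.5, 213.5, 52.6) [(0.006, array([ 0.6131, -0.0254])), (0.055, array([0.6075, 0.012 ])), (0.115, array([0.6007, 0.0578]))] diam 0.102
blue 5701 [29.9 79.2] (20.0, 76.0, 63.6) [(0.006, array([0.4411, 0.0181])), (0.055, array([0.4577, 0.0499])), (0.115, array([0.4781, 0.0888]))] diam 0.1079
blue 959 [463.7 247.4] (471.0, 251.0, 35.1) [(0.006, array([0.881 , 0.4687])), (0.055, array([0.8408, 0.4423])), (0.115, array([0.7916, 0.4099]))] diam 0.0707
1.75 pos [0.6425 0.2338 0.2179] open 0.0933 grip 0.0 F [0.3 0.7 0.1] zax [-0.    -0.001 -1.   ]
tool mm [  3.6   2.1 145.9]
```

```bash
python3 -m creep '{"jaw":[0,0,0,0,0],"xyz":[[5,5,40],[5,5,90],[5,5,130],[5,5,146],[5,5,146]],"turn":[0,0,0,0,0]}'; python3 -m creep '{"jaw":[1,1,1,1,1],"xyz":[[0,0,0],[0,0,0],[0,0,0],[0,0,0],[0,0,0]],"turn":[0,0,0,0,0]}';python3 go.py; python3 -m creep '{"jaw":[1,1,1,1,1],"xyz":[[0,0,-5],[0,0,-20],[0,0,-50],[0,0,-80],[0,0,-80]],"turn":[0,0,0,0,0]}';python3 go.py .613 -.025 .15
```

```text
time: 2.38
tool_pos: [0.6368, 0.2438, 0.072]
tcp_rot: [-0.001, 0.195, 0.981, -0.0]
ft_force: [0.1, -0.5, 0.4]
opening: 0.0928
grasp_force: 0.0
time: 3.0
tool_pos: [0.6378, 0.2433, 0.0727]
tcp_rot: [0.0, 0.195, 0.981, -0.0]
ft_force: [-0.0, -0.8, 0.6]
opening: 0.0475
grasp_force: 0.5
3.0 pos [0.6378 0.2433 0.0727] open 0.0475 grip 0.5 F [-0.  -0.8  0.6] zax [ 0. -0. -1.]
time: 3.62
tool_pos: [0.6402, 0.2442, 0.1574]
tcp_rot: [0.003, 0.195, 0.981, 0.002]
ft_force: [0.1, 0.3, -1.7]
opening: 0.0456
grasp_force: 30.0
3.62 pos [0.6402 0.2442 0.1574] open 0.0456 grip 30.0 F [ 0.1  0.3 -1.7] zax [ 0.007  0.002 -1.   ]
tool mm [ -77.9 -259.2    6.7]
```

```bash
python3 -m creep '{"jaw":[1,1,1,1,1],"xyz":[[-12,-40,0],[-28,-90,0],[-46,-150,0],[-65,-210,0],[-80,-257,0]],"turn":[0,0,0,0,0]}'; python3 -m creep '{"jaw":[1,1,1],"xyz":[[0,0,30],[0,0,80],[0,0,90]],"turn":[0,0,0]}';python3 - <<'E'
from meas import *
for n in("wrist","top"):
    d=cam(n);cv2.imwrite(f"pics/{n}2.png",d['image'])
    for c,a,ce,r,cn in blobs(d,100):
        if c=='green': print(n,a,ce.round(1),np.round(r[1]),ray(d,r[0],.12).round(4),ray(d,r[0],.006).round(4))
E
python3 go.py .613 -.025 .0245
```

```text
time: 4.25
tool_pos: [0.6121, -0.0269, 0.1513]
tcp_rot: [-0.001, 0.196, 0.981, -0.0]
ft_force: [0.5, -0.3, -1.0]
opening: 0.0459
grasp_force: 30.0
time: 4.62
tool_pos: [0.6091, -0.0243, 0.0573]
tcp_rot: [-0.005, 0.195, 0.981, -0.0]
ft_force: [0.1, 0.1, -1.2]
opening: 0.0457
grasp_force: 30.0
wrist 14597 [252.9 212.2] [157. 144.] [ 0.5785 -0.0105  0.12  ] [ 0.6242 -0.0294  0.006 ]
top 362 [263.7 148.1] [20. 30.] [ 0.5737 -0.0251  0.12  ] [ 0.5958 -0.026   0.006 ]
4.72 pos [ 0.6116 -0.0243  0.0607] open 0.0456 grip 30.0 F [ 0.  -0.4 -0.2] zax [-0.004  0.001 -1.   ]
tool mm [-1.7 -0.1 36.2]
```

View pics/wrist2.png

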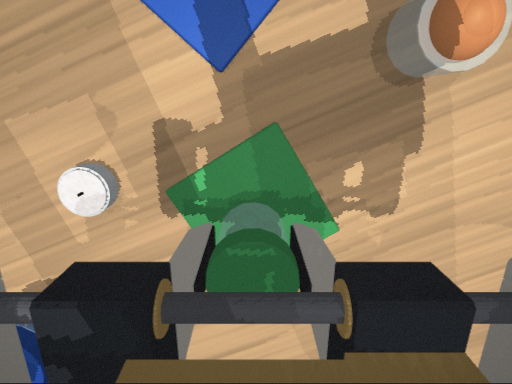

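The jar is held upright over the green coaster at (252,190); lid at (252,270), near centre. Setting it down.

```bash
python3 -m creep '{"jaw":[1,1,1,1,1],"xyz":[[-1,0,20],[-2,0,32],[-2,0,36],[-2,0,37],[-2,0,38]],"turn":[0,0,0,0,0]}'; python3 -m creep '{"jaw":[1,1],"xyz":[[0,0,0],[0,0,0]],"turn":[0,0]}'
```

```text
time: 5.35
tool_pos: [0.6156, -0.0254, 0.0252]
tcp_rot: [0.0, 0.195, 0.981, 0.0]
ft_force: [-0.2, -0.4, -1.7]
opening: 0.0455
grasp_force: 30.0
time: 5.6
tool_pos: [0.6153, -0.0254, 0.025]
tcp_rot: [0.0, 0.195, 0.981, 0.0]
ft_force: [0.2, 0.5, -0.7]
opening: 0.0457
grasp_force: 30.0
```

```bash
for i in 1 ; do python3 -m creep '{"jaw":[1,1,1],"xyz":[[0,0,0.5],[0,0,1],[0,0,1]],"turn":[0,0,0]}'; python3 -m creep '{"jaw":[1,1,1],"xyz":[[0,0,0.5],[0,0,1],[0,0,1]],"turn":[0,0,0]}';done
```

```text
time: 5.98
tool_pos: [0.6152, -0.0254, 0.0238]
tcp_rot: [0.0, 0.195, 0.981, 0.0]
ft_force: [0.6, 0.5, 0.8]
opening: 0.0456
grasp_force: 30.0
time: 6.35
tool_pos: [0.6152, -0.0254, 0.0237]
tcp_rot: [0.0, 0.195, 0.981, -0.0]
ft_force: [-5.4, -0.3, 9.4]
opening: 0.0452
grasp_force: 30.0
```

Contact. Release and rise, then go to the yellow lid (~(0.638,-0.233)).

```bash
python3 -m creep '{"jaw":[0,0,0,0,0],"xyz":[[0,0,0],[0,0,0],[0,0,0],[0,0,0],[0,0,0]],"turn":[0,0,0,0,0]}'; python3 -m creep '{"jaw":[0,0,0,0,0],"xyz":[[0,0,-15],[0,0,-55],[0,0,-110],[0,0,-165],[0,0,-190]],"turn":[0,0,0,0,0]}';python3 go.py .638 -.233 .214
```

```text
time: 6.98
tool_pos: [0.6151, -0.0254, 0.0226]
tcp_rot: [-0.0, 0.195, 0.981, -0.0]
ft_force: [0.0, 0.2, 0.2]
opening: 0.0905
grasp_force: 0.0
time: 7.6
tool_pos: [0.617, -0.0256, 0.2188]
tcp_rot: [0.004, 0.195, 0.981, 0.0]
ft_force: [-0.0, -1.2, -0.6]
opening: 0.093
grasp_force: 0.0
7.6 pos [ 0.617  -0.0256  0.2188] open 0.093 grip 0.0 F [-0.  -1.2 -0.6] zax [ 0.007 -0.001 -1.   ]
tool mm [ -98.8 -183.6    5.1]
```

```bash
python3 -m creep '{"jaw":[0,0,0,0,0],"xyz":[[-22,-41,0],[-48,-88,0],[-75,-138,0],[-99,-184,0],[-99,-184,0]],"turn":[0,0,0,0,0]}';python3 -m creep '{"jaw":[0],"xyz":[[0,0,0]],"turn":[0]}'; python3 - <<'E'
from meas import *
T.update(red=120,yellow=120,green=90,blue=120)
for n in("wrist","top"):
  d=cam(n); print(n);cv2.imwrite(f"pics/{n}3.png",d['image'])
  for c,a,ce,r,cn in blobs(d,150):
    (x,y),Rr=cv2.minEnclosingCircle(cn)
    print(c,a,ce.round(1),(round(x,1),round(y,1),round(Rr,1)),[ (z,ray(d,(x,y),z)[:2].round(4)) for z in(.006,.055,.066,.115)], 'diam',np.linalg.norm(ray(d,(x+Rr,y),.115)-ray(d,(x-Rr,y),.115)).round(4))
E
python3 go.py
```

```text
time: 8.22
tool_pos: [0.6356, -0.2373, 0.2134]
tcp_rot: [0.0, 0.197, 0.98, -0.001]
ft_force: [0.1, -0.2, 0.1]
opening: 0.0931
grasp_force: 0.0
time: 8.35
tool_pos: [0.6361, -0.233, 0.2133]
tcp_rot: [0.0, 0.195, 0.981, 0.0]
ft_force: [0.3, 0.9, -0.6]
opening: 0.0929
grasp_force: 0.0
wrist
red 7880 [161.1  50.9] (161.1, 53.3, 60.1) [(0.006, array([ 0.477 , -0.2796])), (0.055, array([ 0.4881, -0.2694])), (0.066, array([ 0.4906, -0.2671])), (0.115, array([ 0.5017, -0.2569]))] diam 0.098
yellow 1879 [252.  191.4] (252.0, 191.0, 25.0) [(0.006, array([ 0.6703, -0.2466])), (0.055, array([ 0.6561, -0.2407])), (0.066, array([ 0.6529, -0.2394])), (0.115, array([ 0.6387, -0.2335]))] diam 0.0466
green 7033 [408.6  76.1] (408.5, 75.5, 64.5) [(0.006, array([ 0.6094, -0.0225])), (0.055, array([ 0.6031, -0.0459])), (0.066, array([ 0.6018, -0.0512])), (0.115, array([ 0.5955, -0.0746]))] diam 0.1074
blue 886 [250.9 162.8] (251.5, 174.7, 27.9) [(0.006, array([ 0.6496, -0.2387])), (0.055, array([ 0.6382, -0.2338])), (0.066, array([ 0.6356, -0.2327])), (0.115, array([ 0.6241, -0.2279]))] diam 0.051
top
re
[... 766 characters left out ...]
 diam 0.0909
green 1043 [267.  139.4] (267.0, 139.5, 21.9) [(0.006, array([ 0.6118, -0.0254])), (0.055, array([ 0.6017, -0.0251])), (0.066, array([ 0.5995, -0.025 ])), (0.115, array([ 0.5894, -0.0247]))] diam 0.1212
blue 312 [105.5  45.1] (106.3, 43.4, 11.8) [(0.006, array([0.9044, 0.4777])), (0.055, array([0.8834, 0.4594])), (0.066, array([0.8787, 0.4553])), (0.115, array([0.8578, 0.437 ]))] diam 0.0675
blue 1016 [252.4 194.9] (252.5, 194.5, 21.8) [(0.006, array([0.4447, 0.0145])), (0.055, array([0.4408, 0.0134])), (0.066, array([0.4399, 0.0131])), (0.115, array([0.436, 0.012]))] diam 0.1195
8.45 pos [ 0.6364 -0.2319  0.2133] open 0.093 grip 0.0 F [-0.5  0.8  0.4] zax [ 0.001  0.    -1.   ]
```

View pics/wrist3.png

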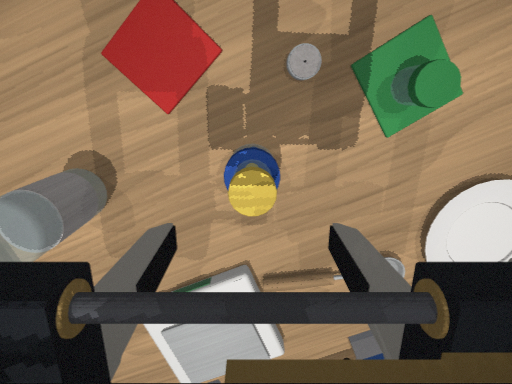

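Green jar stands on its coaster at (405,85); yellow lid at (252,191), bottle at the left (50,210) well clear. Grasping yellow.

```bash
python3 -m creep '{"jaw":[0,0,0,0,0],"xyz":[[-3,0,40],[-3,0,90],[-3,0,130],[-3,0,141],[-3,0,141]],"turn":[0,0,0,0,0]}'; python3 -m creep '{"jaw":[1,1,1,1,1],"xyz":[[0,0,0],[0,0,0],[0,0,0],[0,0,0],[0,0,0]],"turn":[0,0,0,0,0]}';python3 -m creep '{"jaw":[1],"xyz":[[0,0,0]],"turn":[0]}'; python3 -m creep '{"jaw":[1,1,1,1,1],"xyz":[[0,0,-5],[0,0,-20],[0,0,-50],[0,0,-80],[0,0,-80]],"turn":[0,0,0,0,0]}';python3 -m creep '{"jaw":[1],"xyz":[[0,0,0]],"turn":[0]}';python3 go.py .462 .234 .152
```

```text
time: 9.07
tool_pos: [0.6391, -0.2335, 0.072]
tcp_rot: [-0.0, 0.195, 0.981, 0.0]
ft_force: [0.3, -0.2, 0.3]
opening: 0.0933
grasp_force: 0.0
time: 9.7
tool_pos: [0.6389, -0.2345, 0.0716]
tcp_rot: [-0.0, 0.195, 0.981, -0.0]
ft_force: [0.2, -0.6, 0.3]
opening: 0.0476
grasp_force: 0.0
time: 9.82
tool_pos: [0.6388, -0.2345, 0.0716]
tcp_rot: [-0.0, 0.195, 0.981, -0.0]
ft_force: [0.2, 0.3, 0.6]
opening: 0.0457
grasp_force: 30.0
time: 10.45
tool_pos: [0.6413, -0.2355, 0.1564]
tcp_rot: [0.004, 0.195, 0.981, -0.001]
ft_force: [0.2, -0.3, -1.2]
opening: 0.0454
grasp_force: 30.0
time: 10.58
tool_pos: [0.6386, -0.2343, 0.1509]
tcp_rot: [-0.0, 0.195, 0.981, 0.0]
ft_force: [-0.7, 0.3, -1.1]
opening: 0.0457
grasp_force: 30.0
10.57 pos [ 0.6386 -0.2343  0.1509] open 0.0457 grip 30.0 F [-0.7  0.3 -1.1] zax [-0.001  0.    -1.   ]
tool mm [342.4 365.   -0.8]
```

```bash
python3 -m creep '{"jaw":[1,1,1,1,1],"xyz":[[25,26,0],[60,64,0],[98,104,0],[136,145,0],[172,183,0]],"turn":[0,0,0,0,0]}'; python3 -m creep '{"jaw":[1,1,1,1,1],"xyz":[[38,40,0],[76,81,0],[114,122,0],[145,155,0],[170,182,0]],"turn":[0,0,0,0,0]}'; python3 -m creep '{"jaw":[1,1,1,1,1],"xyz":[[0,0,20],[0,0,60],[0,0,100],[0,0,120],[0,0,120]],"turn":[0,0,0,0,0]}';python3 go.py .462 .234 .0245
```

```text
time: 11.2
tool_pos: [0.5479, 0.0022, 0.1495]
tcp_rot: [-0.002, 0.195, 0.981, -0.0]
ft_force: [1.0, 0.4, -1.5]
opening: 0.0456
grasp_force: 30.0
time: 11.82
tool_pos: [0.4606, 0.235, 0.1497]
tcp_rot: [-0.001, 0.195, 0.981, -0.001]
ft_force: [0.7, 0.2, -0.8]
opening: 0.0461
grasp_force: 30.0
time: 12.45
tool_pos: [0.4595, 0.2325, 0.0281]
tcp_rot: [-0.003, 0.195, 0.981, -0.002]
ft_force: [-0.3, -0.3, -1.6]
opening: 0.0455
grasp_force: 30.0
12.45 pos [0.4595 0.2325 0.0281] open 0.0455 grip 30.0 F [-0.3 -0.3 -1.6] zax [-0.007 -0.003 -1.   ]
tool mm [-1.7  2.4  3.6]
```

```bash
python3 -m creep '{"jaw":[1,1,1,1,1],"xyz":[[0,1,1],[-1,2,3],[-1,2,5],[-1,2,6],[-1,2,6]],"turn":[0,0,0,0,0]}'; python3 -m creep '{"jaw":[1,1,1],"xyz":[[0,0,0.5],[0,0,1],[0,0,1]],"turn":[0,0,0]}'
```

```text
time: 13.08
tool_pos: [0.4644, 0.2352, 0.0257]
tcp_rot: [0.0, 0.195, 0.981, 0.0]
ft_force: [-0.3, -0.5, -1.4]
opening: 0.0456
grasp_force: 30.0
time: 13.45
tool_pos: [0.4643, 0.2352, 0.0246]
tcp_rot: [-0.0, 0.195, 0.981, -0.0]
ft_force: [0.1, 0.0, -1.3]
opening: 0.0457
grasp_force: 30.0
```

```bash
python3 -m creep '{"jaw":[1,1,1,1],"xyz":[[1,0,0.5],[1,0,1],[1,0,1.5],[1,0,1.5]],"turn":[0,0,0,0]}'; python3 -m creep '{"jaw":[1,1,1],"xyz":[[0,0,0.5],[0,0,0.7],[0,0,0.7]],"turn":[0,0,0]}'
```

```text
time: 13.95
tool_pos: [0.4634, 0.2355, 0.0231]
tcp_rot: [-0.0, 0.195, 0.981, -0.0]
ft_force: [0.3, -0.5, -1.4]
opening: 0.0455
grasp_force: 30.0
time: 14.32
tool_pos: [0.4635, 0.2356, 0.0226]
tcp_rot: [0.0, 0.195, 0.981, 0.0]
ft_force: [0.1, 0.3, 0.9]
opening: 0.0457
grasp_force: 30.0
```

Touching. Release, rise, then over to the red jar at (0.640, 0.241).

```bash
python3 -m creep '{"jaw":[0,0,0,0,0],"xyz":[[0,0,0],[0,0,0],[0,0,0],[0,0,0],[0,0,0]],"turn":[0,0,0,0,0]}'; python3 -m creep '{"jaw":[0,0,0,0,0],"xyz":[[0,0,-15],[0,0,-55],[0,0,-110],[0,0,-130],[0,0,-130]],"turn":[0,0,0,0,0]}';python3 go.py .640 .241 .153
```

```text
time: 14.95
tool_pos: [0.4634, 0.2356, 0.0224]
tcp_rot: [0.0, 0.195, 0.981, 0.0]
ft_force: [0.4, 0.5, -0.2]
opening: 0.0904
grasp_force: 0.0
time: 15.58
tool_pos: [0.4652, 0.2362, 0.1557]
tcp_rot: [0.002, 0.195, 0.981, 0.002]
ft_force: [1.1, 0.3, -0.4]
opening: 0.0928
grasp_force: 0.0
15.57 pos [0.4652 0.2362 0.1557] open 0.0928 grip 0.0 F [ 1.1  0.3 -0.4] zax [ 0.005  0.002 -1.   ]
tool mm [-159.7   71.3    3.7]
```

```bash
python3 -m creep '{"jaw":[0,0,0,0,0],"xyz":[[-40,18,0],[-90,40,0],[-140,62,0],[-161,72,0],[-161,72,0]],"turn":[0,0,0,0,0]}';python3 -m creep '{"jaw":[0],"xyz":[[0,0,0]],"turn":[0]}'; python3 - <<'E'
from meas import *
T.update(red=120,yellow=120,green=90,blue=120)
d=cam("wrist"); cv2.imwrite("pics/wrist4.png",d['image'])
for c,a,ce,r,cn in blobs(d,300):
    (x,y),Rr=cv2.minEnclosingCircle(cn)
    print(c,a,ce.round(1),(round(x,1),round(y,1),round(Rr,1)),[ (z,ray(d,(x,y),z)[:2].round(4)) for z in(.006,.055,.066)], 'diam',np.linalg.norm(ray(d,(x+Rr,y),.055)-ray(d,(x-Rr,y),.055)).round(4))
E
python3 go.py
```

```text
time: 16.2
tool_pos: [0.6397, 0.2397, 0.1499]
tcp_rot: [-0.001, 0.196, 0.981, -0.001]
ft_force: [-0.4, 0.4, 0.6]
opening: 0.0931
grasp_force: 0.0
time: 16.32
tool_pos: [0.6383, 0.2404, 0.1511]
tcp_rot: [-0.001, 0.195, 0.981, -0.001]
ft_force: [0.2, 0.1, -0.3]
opening: 0.093
grasp_force: 0.0
red 3608 [253.9 190.3] (253.8, 190.2, 34.4) [(0.006, array([0.6538, 0.2363])), (0.055, array([0.6398, 0.2419])), (0.066, array([0.6367, 0.2431]))] diam 0.0634
yellow 6566 [172.8  29.8] (173.9, 11.1, 74.9) [(0.006, array([0.4652, 0.234 ])), (0.055, array([0.4808, 0.2399])), (0.066, array([0.4843, 0.2413]))] diam 0.117
green 3640 [ 40.8 226.5] (46.5, 230.0, 51.4) [(0.006, array([ 6.076e-01, -2.000e-04])), (0.055, array([0.6008, 0.0425])), (0.066, array([0.5993, 0.052 ]))] diam 0.099
blue 1781 [12.4 90. ] (0.0, 95.0, 45.0) [(0.006, array([0.4653, 0.04  ])), (0.055, array([0.4808, 0.0763])), (0.066, array([0.4843, 0.0845]))] diam 0.0759
16.38 pos [0.6383 0.2405 0.1516] open 0.0928 grip 0.0 F [-0.2 -0.2 -1.6] zax [-0.002 -0.    -1.   ]
```

View pics/wrist4.png

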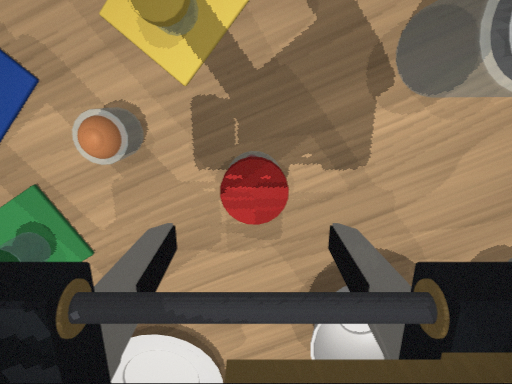

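Red lid is bare at (254,190); yellow jar stands on its coaster at (165,12). Grasping red.

```bash
python3 -m creep '{"jaw":[0,0,0,0,0],"xyz":[[-1,2,40],[-1,2,90],[-1,2,125],[-1,2,135],[-1,2,135]],"turn":[0,0,0,0,0]}'; python3 -m creep '{"jaw":[1,1,1,1,1],"xyz":[[0,0,0],[0,0,0],[0,0,0],[0,0,0],[0,0,0]],"turn":[0,0,0,0,0]}'; python3 go.py; python3 -m creep '{"jaw":[1,1,1,1,1],"xyz":[[0,0,-5],[0,0,-20],[0,0,-60],[0,0,-110],[0,0,-110]],"turn":[0,0,0,0,0]}';python3 -m creep '{"jaw":[1],"xyz":[[0,0,0]],"turn":[0]}';python3 go.py .476 -.279 .126
```

```text
time: 17.0
tool_pos: [0.6409, 0.2421, 0.0179]
tcp_rot: [-0.0, 0.195, 0.981, -0.0]
ft_force: [-0.4, 0.2, 0.2]
opening: 0.0934
grasp_force: 0.0
time: 17.62
tool_pos: [0.6419, 0.2419, 0.0183]
tcp_rot: [0.0, 0.195, 0.981, 0.0]
ft_force: [-1.6, -1.7, 5.2]
opening: 0.0634
grasp_force: 30.0
17.62 pos [0.6419 0.2419 0.0183] open 0.0634 grip 30.0 F [-1.6 -1.7  5.2] zax [ 0.001  0.    -1.   ]
time: 18.25
tool_pos: [0.6452, 0.2431, 0.135]
tcp_rot: [0.005, 0.195, 0.981, 0.003]
ft_force: [0.9, 0.6, -2.3]
opening: 0.0639
grasp_force: 30.0
time: 18.38
tool_pos: [0.6413, 0.2419, 0.1275]
tcp_rot: [0.0, 0.195, 0.981, 0.0]
ft_force: [-0.9, 0.9, -2.7]
opening: 0.0636
grasp_force: 30.0
18.38 pos [0.6413 0.2419 0.1275] open 0.0636 grip 30.0 F [-0.9  0.9 -2.7] zax [ 0.  0. -1.]
tool mm [ -46.7 -544.5    1.4]
```

```bash
python3 -m creep '{"jaw":[1,1,1,1,1],"xyz":[[-3,-35,0],[-8,-90,0],[-13,-148,0],[-18,-206,0],[-23,-264,0]],"turn":[0,0,0,0,0]}'; python3 -m creep '{"jaw":[1,1,1,1,1],"xyz":[[-5,-58,0],[-10,-116,0],[-15,-174,0],[-20,-230,0],[-24,-280,0]],"turn":[0,0,0,0,0]}'; python3 -m creep '{"jaw":[1,1,1,1,1],"xyz":[[0,0,20],[0,0,60],[0,0,90],[0,0,98],[0,0,98]],"turn":[0,0,0,0,0]}';python3 -m creep '{"jaw":[1],"xyz":[[0,0,0]],"turn":[0]}';python3 go.py .476 -.2795 .0245
```

```text
time: 19.0
tool_pos: [0.5592, -0.0122, 0.125]
tcp_rot: [-0.002, 0.195, 0.981, -0.0]
ft_force: [1.5, -0.2, -1.5]
opening: 0.0635
grasp_force: 30.0
time: 19.62
tool_pos: [0.4744, -0.2796, 0.1252]
tcp_rot: [-0.002, 0.195, 0.981, 0.001]
ft_force: [1.1, 0.0, -2.2]
opening: 0.0636
grasp_force: 30.0
time: 20.25
tool_pos: [0.476, -0.2774, 0.0283]
tcp_rot: [-0.001, 0.195, 0.981, 0.001]
ft_force: [0.2, 0.1, -1.6]
opening: 0.0638
grasp_force: 30.0
time: 20.38
tool_pos: [0.4776, -0.2789, 0.0307]
tcp_rot: [0.001, 0.195, 0.981, -0.0]
ft_force: [0.2, -0.7, -2.4]
opening: 0.0636
grasp_force: 30.0
20.38 pos [ 0.4776 -0.2789  0.0307] open 0.0636 grip 30.0 F [ 0.2 -0.7 -2.4] zax [ 0.002 -0.001 -1.   ]
tool mm [ 1.2 -1.1  6.2]
```

```bash
python3 -m creep '{"jaw":[1,1,1,1,1],"xyz":[[1,-1,2],[1,-1,4],[1,-1,5],[1,-1,6],[1,-1,6]],"turn":[0,0,0,0,0]}'; python3 -m creep '{"jaw":[1,1,1],"xyz":[[0,0,0.5],[0,0,0.7],[0,0,0.7]],"turn":[0,0,0]}'
```

```text
time: 21.0
tool_pos: [0.4753, -0.2793, 0.0243]
tcp_rot: [-0.0, 0.195, 0.981, -0.0]
ft_force: [-3.3, 2.3, 7.2]
opening: 0.0636
grasp_force: 30.0
time: 21.38
tool_pos: [0.4754, -0.2793, 0.0243]
tcp_rot: [-0.0, 0.195, 0.981, -0.0]
ft_force: [-7.0, 3.8, 13.3]
opening: 0.0636
grasp_force: 30.0
```

Seated. Release, rise, go over the blue jar at (0.638,-0.234).

```bash
python3 -m creep '{"jaw":[0,0,0,0,0],"xyz":[[0,0,0],[0,0,0],[0,0,0],[0,0,0],[0,0,0]],"turn":[0,0,0,0,0]}'; python3 -m creep '{"jaw":[0,0,0,0,0],"xyz":[[0,0,-15],[0,0,-55],[0,0,-110],[0,0,-128],[0,0,-128]],"turn":[0,0,0,0,0]}';python3 -m creep '{"jaw":[0],"xyz":[[0,0,0]],"turn":[0]}';python3 go.py .638 -.234 .152
```

```text
time: 22.0
tool_pos: [0.4753, -0.2792, 0.0226]
tcp_rot: [-0.0, 0.195, 0.981, 0.0]
ft_force: [-0.2, 0.4, -0.6]
opening: 0.0929
grasp_force: 0.0
time: 22.62
tool_pos: [0.4764, -0.28, 0.153]
tcp_rot: [0.002, 0.195, 0.981, -0.001]
ft_force: [-0.4, -0.6, -0.7]
opening: 0.0932
grasp_force: 0.0
time: 22.75
tool_pos: [0.4744, -0.2785, 0.1489]
tcp_rot: [-0.001, 0.195, 0.981, 0.001]
ft_force: [0.1, -0.5, 0.1]
opening: 0.0929
grasp_force: 0.0
22.75 pos [ 0.4744 -0.2785  0.1489] open 0.0929 grip 0.0 F [ 0.1 -0.5  0.1] zax [-0.002  0.002 -1.   ]
tool mm [-134.1  103.8   -3.4]
```

```bash
python3 -m creep '{"jaw":[0,0,0,0,0],"xyz":[[-35,27,0],[-80,62,0],[-120,93,0],[-134,104,0],[-134,104,0]],"turn":[0,0,0,0,0]}';python3 -m creep '{"jaw":[0],"xyz":[[0,0,0]],"turn":[0]}'; python3 - <<'E'
from meas import *
T.update(red=120,yellow=120,green=90,blue=120)
d=cam("wrist"); cv2.imwrite("pics/wrist5.png",d['image'])
for c,a,ce,r,cn in blobs(d,300):
    (x,y),Rr=cv2.minEnclosingCircle(cn)
    if c in('red','blue'):print(c,a,ce.round(1),(round(x,1),round(y,1),round(Rr,1)),[ (z,ray(d,(x,y),z)[:2].round(4)) for z in(.006,.055,.061)], 'diam',np.linalg.norm(ray(d,(x+Rr,y),.055)-ray(d,(x-Rr,y),.055)).round(4))
E
python3 go.py
```

```text
time: 23.38
tool_pos: [0.6384, -0.2331, 0.1475]
tcp_rot: [-0.002, 0.194, 0.981, 0.001]
ft_force: [-0.8, 0.3, -0.4]
opening: 0.093
grasp_force: 0.0
time: 23.5
tool_pos: [0.6374, -0.2344, 0.149]
tcp_rot: [-0.001, 0.195, 0.981, 0.0]
ft_force: [-0.4, 0.2, -0.4]
opening: 0.0932
grasp_force: 0.0
red 10051 [140.   44.4] (141.1, 41.8, 74.0) [(0.006, array([ 0.4761, -0.2805])), (0.055, array([ 0.4899, -0.2682])), (0.061, array([ 0.4916, -0.2667]))] diam 0.1178
blue 3629 [252.4 190.9] (252.3, 190.8, 34.2) [(0.006, array([ 0.6523, -0.2397])), (0.055, array([ 0.6383, -0.2339])), (0.061, array([ 0.6366, -0.2332]))] diam 0.0626
23.55 pos [ 0.6375 -0.2347  0.1496] open 0.0929 grip 0.0 F [0.4 0.5 0.7] zax [-0.002  0.001 -1.   ]
```

View pics/wrist5.png

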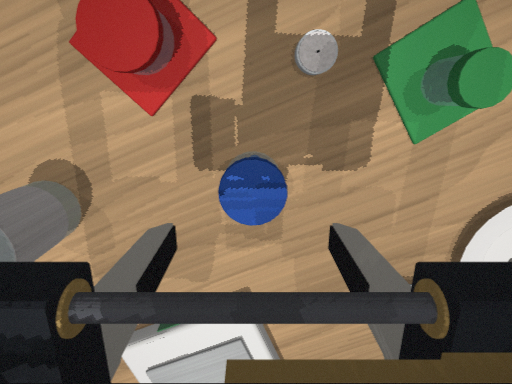

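Blue lid at (252,191), right under the tool; red jar upright on its coaster (130,40). Grasping blue.

```bash
python3 -m creep '{"jaw":[0,0,0,0,0],"xyz":[[0,1,40],[0,1,90],[0,1,122],[0,1,132],[0,1,132]],"turn":[0,0,0,0,0]}'; python3 -m creep '{"jaw":[1,1,1,1,1],"xyz":[[0,0,0],[0,0,0],[0,0,0],[0,0,0],[0,0,0]],"turn":[0,0,0,0,0]}'; python3 -m creep '{"jaw":[1,1,1,1,1],"xyz":[[0,0,-5],[0,0,-20],[0,0,-60],[0,0,-110],[0,0,-110]],"turn":[0,0,0,0,0]}';python3 -m creep '{"jaw":[1],"xyz":[[0,0,0]],"turn":[0]}';python3 go.py .4455 .0145 .127
```

```text
time: 24.18
tool_pos: [0.6388, -0.2339, 0.019]
tcp_rot: [-0.0, 0.195, 0.981, 0.0]
ft_force: [-0.2, -0.4, -0.0]
opening: 0.0929
grasp_force: 0.0
time: 24.8
tool_pos: [0.6398, -0.2337, 0.0196]
tcp_rot: [0.001, 0.195, 0.981, -0.0]
ft_force: [-1.2, -0.5, 5.1]
opening: 0.0636
grasp_force: 30.0
time: 25.42
tool_pos: [0.6429, -0.235, 0.1362]
tcp_rot: [0.005, 0.195, 0.981, -0.001]
ft_force: [0.4, 0.1, -1.0]
opening: 0.0639
grasp_force: 30.0
time: 25.55
tool_pos: [0.6392, -0.2334, 0.129]
tcp_rot: [0.0, 0.195, 0.981, -0.0]
ft_force: [-0.7, 1.0, -2.1]
opening: 0.0638
grasp_force: 30.0
25.55 pos [ 0.6392 -0.2334  0.129 ] open 0.0638 grip 30.0 F [-0.7  1.  -2.1] zax [ 0. -0. -1.]
tool mm [273.9 154.9   1.9]
```

```bash
python3 -m creep '{"jaw":[1,1,1,1,1],"xyz":[[30,17,0],[75,42,0],[122,69,0],[170,96,0],[218,123,0]],"turn":[0,0,0,0,0]}'; python3 -m creep '{"jaw":[1,1,1,1,1],"xyz":[[35,20,0],[56,32,10],[56,32,50],[56,32,85],[56,32,97]],"turn":[0,0,0,0,0]}';python3 -m creep '{"jaw":[1,1],"xyz":[[0,0,0],[0,0,0]],"turn":[0,0]}';python3 go.py .4455 .0145 .0255
```

```text
time: 26.18
tool_pos: [0.4823, -0.0349, 0.1266]
tcp_rot: [-0.002, 0.195, 0.981, 0.0]
ft_force: [1.3, 0.8, -1.3]
opening: 0.0636
grasp_force: 30.0
time: 26.8
tool_pos: [0.4419, 0.015, 0.0281]
tcp_rot: [-0.003, 0.195, 0.981, -0.0]
ft_force: [0.4, 0.4, -1.4]
opening: 0.0636
grasp_force: 30.0
time: 27.05
tool_pos: [0.4465, 0.0144, 0.0329]
tcp_rot: [0.001, 0.195, 0.981, 0.0]
ft_force: [0.4, -0.1, -1.5]
opening: 0.0636
grasp_force: 30.0
27.05 pos [0.4465 0.0144 0.0329] open 0.0636 grip 30.0 F [ 0.4 -0.1 -1.5] zax [ 0.002 -0.    -1.   ]
tool mm [ 0.9 -0.3  7.4]
```

```bash
python3 -m creep '{"jaw":[1,1,1,1,1],"xyz":[[0,0,2],[0,0,4],[0,0,6],[0,0,6.5],[0,0,6.5]],"turn":[0,0,0,0,0]}'; python3 -m creep '{"jaw":[1,1,1],"xyz":[[0,0,0.5],[0,0,0.8],[0,0,0.8]],"turn":[0,0,0]}'
```

```text
time: 27.68
tool_pos: [0.4456, 0.0146, 0.0256]
tcp_rot: [0.0, 0.195, 0.981, -0.0]
ft_force: [-2.2, 0.7, 4.2]
opening: 0.0638
grasp_force: 30.0
time: 28.05
tool_pos: [0.4456, 0.0146, 0.0256]
tcp_rot: [-0.0, 0.195, 0.981, -0.0]
ft_force: [-8.3, 0.6, 14.0]
opening: 0.0637
grasp_force: 30.0
```

Seated. Release, rise, check.

```bash
python3 -m creep '{"jaw":[0,0,0,0,0],"xyz":[[0,0,0],[0,0,0],[0,0,0],[0,0,0],[0,0,0]],"turn":[0,0,0,0,0]}'; python3 -m creep '{"jaw":[0,0,0,0,0],"xyz":[[0,0,-15],[0,0,-60],[0,0,-120],[0,0,-180],[0,0,-200]],"turn":[0,0,0,0,0]}'; python3 -m creep '{"jaw":[0,0,0,0,0],"xyz":[[50,0,0],[100,0,0],[100,60,0],[100,120,0],[100,160,0]],"turn":[0,0,0,0,0]}'; python3 - <<'E'
from h import *
d=cam("scene"); cv2.imwrite("pics/end.png",cv2.resize(d['image'][130:330,60:460],None,fx=2,fy=2,interpolation=cv2.INTER_CUBIC))
d=cam("wrist"); cv2.imwrite("pics/endw.png",d['image'])
E
```

```text
time: 28.68
tool_pos: [0.4454, 0.0146, 0.0243]
tcp_rot: [-0.0, 0.195, 0.981, -0.0]
ft_force: [-0.3, 0.6, 1.1]
opening: 0.0932
grasp_force: 0.0
time: 29.3
tool_pos: [0.4475, 0.0144, 0.2306]
tcp_rot: [0.004, 0.195, 0.981, 0.0]
ft_force: [-0.7, -0.4, -0.2]
opening: 0.093
grasp_force: 0.0
time: 29.92
tool_pos: [0.4147, 0.203, 0.2262]
tcp_rot: [0.001, 0.194, 0.981, 0.001]
ft_force: [0.7, -0.5, 0.5]
opening: 0.0927
grasp_force: 0.0
```

View pics/end.png

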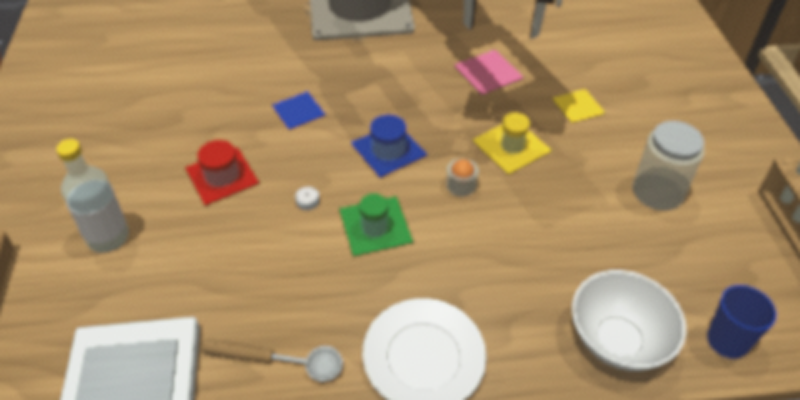

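All four jars stand upright in the middle of their coasters: red (220,165), blue (389,140), yellow (515,133), green (375,213). The bottle and egg jar are unmoved and the arm is clear.

```bash
python3 -c "
from workcell import env
print(env.job_done())"
```

```text
the job is handed in; nothing more can be done
None
```

The job is handed in: the final picture showed all four jars upright in the middle of their own coasters, with the bottle and egg jar where they stood, at about 30 s of the 122 s allowed.

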